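# Square up and clamp a pipette-tip rack in its nest

### The arm

A 6-joint arm with a two-finger parallel gripper is mounted at the origin on the work surface. World frame = base frame: x ahead of the robot, y to its left, z up, the work surface at z = 0. Lengths are in m, angles in rad, forces in N, time in s.
With the tool pointing down it reaches from about 0.35 to 0.775 m from the base axis. Payload 7.3 kg.
Tool frame: the origin (TCP) lies at the very end of the fingers, on their centre line; the grasp point (between the pads) lies 19 mm behind it; z points along the fingers, y is the line along which they close (so a half turn about z gives the same grasp; the last joint's range is limited). The gripper opens to 92 mm and grips with 3 to 60 N. Pads are 19 mm wide; open, the fingers measure 130 mm over their backs; the gripper's body (75 mm by 190 mm) begins 47 mm behind the grasp point.
Start: joints at [-1.31, 0.342, 1.524, -0, 1.275, -0.146], TCP at [0.208, -0.482, 0.199] pointing down, gripper open.
Joint ranges: [-2.53, 2.53], [-0.77, 2.02], [0.04, 2.7], [-1, 4.14], [0.28, 2.66], [-3.11, 3.11]. Speed limits (rad/s): [2.57, 2.57, 3.14, 3.14, 3.14, 3.14].

### API

Orientations are given as a rotation vector (axis times angle).
In Python, from cell import env gives the robot as it stands. The module is installed in compiled form; this text tells all that it offers.
- The arm moves only by the tool drive_tool, never from a script. Its argument "increments" is a list of rows, each a list of 5 numbers: the opening in per cent of the stroke, from 0 (shut) to 100 (fully open), then the shift along the tool's x, y, z in mm, then the turn about the tool's z in degrees. A call has 1 to 8 rows; each row is the pose to reach, as a shift and turn from the pose commanded when the call began, along the tool's axes at that moment; what a row does not reach only later rows make up. A row lasts 1/8 s, in which the tool goes at most 62.5 mm and 10.7 degrees, less where a joint would pass 70% of its speed; a pose out of reach is approached as far as the arm can. A call with a gripper value outside its range is refused whole. The fingers move at their own pace and stop on an object; "grip_force" is the grip in N (left out, the last holds). Time passes only in rows, so rows that repeat a pose let the fingers close. It gives the time, the measured TCP pose, the force, the opening and the grip force at its end, in the units of the state.
- env.state(): the state, without advancing time (a new reading comes with each control period).
- env.read_camera(name): name is "scene" or "top" or "wrist"; returns a dict with "pixels" (420x560x3 uint8, red, green, blue), "range_z" (420x560 float32, m along the optical axis (not along the pixel's ray), 0 where there is no reading), "K" (3x3 intrinsics, pixels), "view" (4x4, takes a point from world to camera coordinates). Camera axes: x right, y up, looking along -z (the intrinsics and any distortion apply to the point x, -y, -z); pixel columns grow to the right and rows downward; lengths in m; the calibration is good to about 2 mm. The wrist camera is an equidistant fisheye: a pixel r from the principal point sees the ray r / f radians off the axis. A picture is of the moment at which its call begins.
- env.close_job(): hands the job in; it is judged then, once.
The state is a dict: "time_s": time; "joints": joint angles; "joint_velocities": joint speeds; "joint_torque": joint torques, N m; "tcp_pos": TCP position; "tool_rot": TCP orientation; "ft_force": force on the tool from outside, world axes, zero at the start; "torque": the same for the moment, N m; "gripper_width": finger opening in m; "gripper_force": force on a finger pad.
Only numpy, scipy, OpenCV 4.12 (cv2) and the standard library are available. Lean on these libraries where they do the work, as an engineer would, in place of code of your own. Each camera call takes 0.05 s, during which the arm holds its last target. There are 200 camera calls.

### The job

First push the tip rack across the nest's deck until its long side is flush against the long far fence. Then slide the jaw along its track so that it pushes the rack fully home against the end fence, and only then swing the jaw's locking lever right over to its far stop. Do not lift or tip the rack, and leave the bottles and the rack's lid where they stand.

Things in the scene. Friction and masses are not known exactly. Their poses are not given: they have to be found in the camera images.
- nest: Fixed aluminium nest: deck 12 mm thick over nest x -110 to +80, y -215 to +145 mm. Origin on the bench surface; nest x points away from the robot, y to its left; yaw varies. Two fences rise 30 mm above the deck: the long far fence runs along nest y, the end fence along nest x at the +y end. The near side and the -y end are open. The rack's centre, when home, is at nest x 19, y 59 mm.
- corner (a point): Corner on the deck's surface (12 mm above the bench) where the planes of the fences' inner faces meet: nest x 60, y 120 mm. The long far fence runs from it 135 mm towards nest -y (inner face at nest x 60), the end fence 118 mm towards nest -x (inner face at nest y 120). Both fences are 12 mm thick.
- rack_centre (a point): Centre (30 mm above the deck) of the loose tip rack: a closed box 82 mm (its x) by 122 mm (its y) by 61 mm tall, blue with a yellow top and rows of tips, 0.2 to 0.4 kg, standing on the deck; it slides when pushed with 1 to 4 N. Starts 20 to 45 mm short of its place at the far fence, 30 to 60 mm short at the end fence, turned up to 0.22 rad; flush, its axes match the nest's.
- jaw (a joint): Slide of the jaw, m: 0 = drawn fully back at the nest's -y end (starts at 0 to 0.03); grows as the jaw moves along nest +y towards the rack and the end fence; 0.138 = its front face touches a rack that is home against the end fence. Needs about 4 N to move, and stays where it is left.
- jaw_back (a point): Centre of the jaw's flat ribbed back face (facing nest -y), the face to push on, 33 mm above the bench. The jaw is a grey block 70 mm (nest x) by 50 mm (nest y) by 40 mm tall, its top 53 mm above the bench, its centre line at nest x 19 mm. Its front face, 50 mm ahead of this point along nest +y, bears on the rack.
- lever (a joint): Hinge of the locking lever on top of the jaw, rad: 0 = unlocked, leaning 0.45 rad from upright towards nest -x (the robot), starts at 0 to 0.1; 0.9 = locked, at its far stop, leaning 0.45 rad towards nest +x (the far fence). Turns about an axis along nest y; takes about 1.3 N at the knob and stays where it is left.
- lever_knob (a point): Centre of the 14 mm ball knob on the lever, an 8 mm rod. It is 40 mm from the hinge axis, which lies 59 mm above the bench (6 mm above the jaw's top) over the middle of the jaw, 25 mm ahead of its back face. The knob's centre is 95 mm above the bench at either end of the swing, 99 mm when upright.
- wash_bottle: Bystander: white squeeze bottle with blue cap and bent spout, 76 mm across, 160 mm tall to its cap, 230 mm to its spout, standing; origin at the centre of its base.
- reagent: Bystander: small capped bottle, 56 mm across, 110 mm tall, standing; origin at the centre of its base.
- rack_lid: Bystander: the rack's clear lid lying open side up like a shallow tray, 86 x 126 x 30 mm; origin at the centre of its underside.
Not all that is in view belongs to the job. What is meant by the part that bears rack_centre is not purple or red, and is the smaller of those in its own colour.

How it is judged:
On the way, in this order (a step that is already met when the one before it is completed fails the run):
1. the rack is flush against the long far fence (gap at its middle under 3.5 mm, within 0.03 rad), the lever still unlocked (x of rack_centre in the frame of nest between 0.0155 and 0.0215 m and angle between the y axis of rack_centre and the y axis of nest, either way round below 0.03 rad and value of joint lever below 0.3 rad), for 0.2 s.
2. the jaw has pushed the rack home against the end fence (gap under 3.5 mm, jaw within 3.5 mm of 0.138) while still flush to the far fence, the lever still unlocked (all of step 1 and y of rack_centre in the frame of nest between 0.0555 and 0.0625 m and value of joint jaw between 0.1345 and 0.1415 m), for 0.2 s.
3. the lever is swung over (x of rack_centre in the frame of nest between 0.0155 and 0.0215 m and angle between the y axis of rack_centre and the y axis of nest, either way round below 0.03 rad and y of rack_centre in the frame of nest between 0.0555 and 0.0625 m and value of joint jaw between 0.1345 and 0.1415 m and value of joint lever above 0.75 rad), for 0.2 s.
At the end, for the whole second after the job is handed in: The rack stands flat in the nest's corner, within 3.5 mm of both fences and parallel to them within 0.03 rad; the jaw (0.1345 to 0.1415) bears on it; the lever is over at its far stop (above 0.75 rad); all at rest (all of step 3 and angle between rack_centre's own z axis and vertical below 0.05 rad and height (world z) of rack_centre below 0.047 m and velocity of joint jaw between -0.005 and 0.005 m/s and velocity of joint lever between -0.05 and 0.05 rad/s); the robot touches nothing.
It fails at once if the rack is lifted off the deck by more than 12 mm (height (world z) of rack_centre above 0.054 m).
It fails at once if the rack is tipped by more than 0.2 rad (angle between rack_centre's own z axis and vertical above 0.2 rad).
It fails at once if a bottle or the lid is moved by more than 25 mm (distance of any of wash_bottle, reagent, rack_lid from where it was at the start of the episode above 0.025 m).
It also fails if it takes over 58 s, if anything falls off the work surface, if the arm or the gripper's body presses on something with over 40 N, if the wrist force passes 120 N, or if a joint passes its speed limit or range.

## Working session

There is one attempt and no reset: what is moved stays moved. The work goes in short steps, Python scripts to look and compute and a tool call to move; the robot and the scene stay as the last step left them, time stands still between calls to the robot, and variables do not carry over. Pictures are saved under pics/ and viewed, at most 10 in all, crops included, and the job is handed in when it is done.

Besides the shell and the picture viewer there is one more tool, called as name(argument=value, ...) on one line, values as JSON. drive_tool: Moves the arm, as the interface text tells. Its arguments: {"type":"object","properties":{"increments":{"type":"array"},"grip_force":{"type":"number"}},"required":["increments"]}

```bash
mkdir -p pics; cat > h.py <<'E'
import numpy as np, cv2
from cell import env
def cam(n):
    c=env.read_camera(n); return c
def save(c,f): cv2.imwrite(f,c["pixels"][:,:,::-1])
def pts(c):
    "world point per pixel from depth (pinhole cams)"
    K=c["K"];V=np.array(c["view"]);z=c["range_z"]
    v,u=np.mgrid[0:z.shape[0],0:z.shape[1]]
    p=np.stack([(u-K[0,2])/K[0,0]*z,-(v-K[1,2])/K[1,1]*z,-z,np.ones_like(z)],-1)
    return (p@np.linalg.inv(V).T)[...,:3]
E
python3 - <<'E'
from h import *
s=env.state();print(s)
a=cam("top");b=cam("scene")
np.savez("d0.npz",tp=pts(a),t=a["pixels"],sp=pts(b),s=b["pixels"])
save(a,"pics/t0.png");save(b,"pics/s0.png");print(a["K"],a["view"])
E
```

```text
{'time_s': 0.0, 'joints': array([-1.30999836e+00,  3.42709280e-01,  1.52501251e+00, -3.51387150e-05,
        1.27538346e+00, -1.45999858e-01]), 'joint_velocities': array([-4.65609752e-04, -2.95751954e-04,  7.39690094e-04,  7.01224940e-05,
        9.60970126e-05, -2.54737526e-06]), 'joint_torque': array([ 2.63876434e-03, -4.31236768e+01, -2.44219673e+01,  7.20252050e-02,
        5.60091133e-02, -1.40013376e-04]), 'tcp_pos': array([ 0.20762118, -0.48171887,  0.19865354]), 'tool_rot': array([-3.07535045e+00, -6.34310752e-01,  1.88918950e-04]), 'ft_force': array([-0.72310009, -0.10515981,  0.91167243]), 'torque': array([-0.02492193,  0.00383734,  0.05538049]), 'gripper_force': 0.0, 'gripper_width': 0.09187296013973804}
[[379.42614298   0.         280.54628141]
 [  0.         379.42614298 216.26580969]
 [  0.           0.           1.        ]] [[-0.04421908 -0.99901497 -0.00371061 -0.02744727]
 [ 0.97490705 -0.04396256  0.21822816 -0.57974113]
 [-0.21817633  0.00603235  0.97589072 -0.93085402]
 [ 0.          0.          0.          1.        ]]
```

View pics/t0.png

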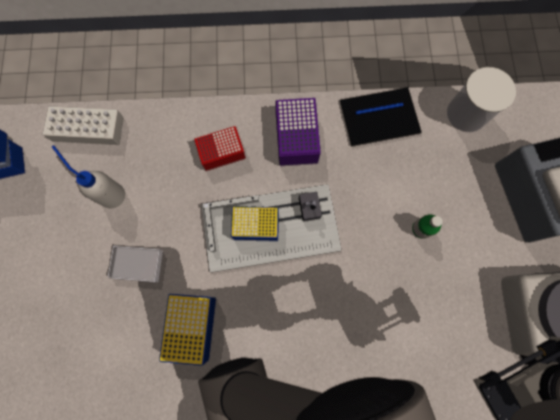

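View pics/s0.png

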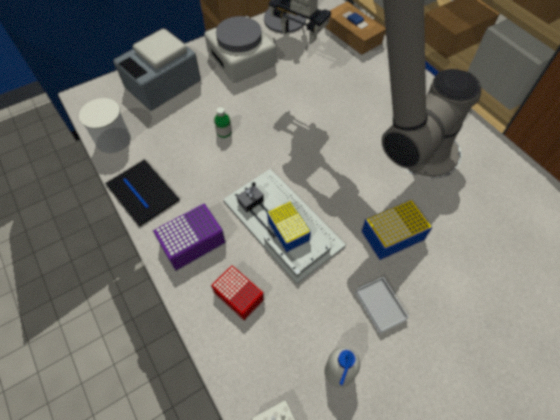

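Candidates in the top view: the blue/yellow box on the nest at (255,222), a larger blue/yellow box at (187,328), the red box at (220,147) and the purple box at (298,130). I choose (255,222): it is not red or purple, and it is the smaller of the two blue/yellow ones. The wash bottle is at (100,188), the lid at (137,264), the reagent at (428,226) and the jaw with its lever at (311,207).

```bash
cat > m.py <<'E'
from h import *
def rect(xy):
    r=cv2.minAreaRect((xy*1000).astype(np.float32)); return [np.round(x,1) for x in r]
def measure(P,im,verbose=True):
    x,y,z=P[...,0],P[...,1],P[...,2]
    hsv=cv2.cvtColor(im,cv2.COLOR_RGB2HSV)
    roi=np.zeros(z.shape,bool); roi[180:280,190:350]=1
    yel=roi&(hsv[...,0]>18)&(hsv[...,0]<35)&(hsv[...,1]>110)&(hsv[...,2]>90)
    return x,y,z,hsv,roi,yel
E
python3 - <<'E'
from m import *
d=np.load("d0.npz");P,im=d["tp"],d["t"]
x,y,z,hsv,roi,yel=measure(P,im)
print("yellow n",yel.sum(),"z",np.median(z[yel]),rect(P[yel][:,:2]))
top=roi&(z>.064)&(z<.082)&(x<0.62); 
print("top z",rect(P[cv2.erode((yel).astype(np.uint8),np.ones((3,3)))>0][:,:2]))
deck=roi&(abs(z-.012)<.004)&(hsv[...,1]<60)
fen=roi&(z>.035)&(z<.048)&(hsv[...,1]<60)
for n,m in(("deck",deck),("fence",fen),("jaw",roi&(abs(z-.053)<.004)&(hsv[...,1]<70)),("knob",roi&(z>.085))):
    print(n,m.sum(),rect(P[m][:,:2]) if m.sum()>3 else "", np.median(z[m]) if m.any() else "")
c=cv2.resize(im[170:285,185:355],None,fx=4.5,fy=4.5,interpolation=cv2.INTER_CUBIC);cv2.imwrite("pics/t0c.png",c[:,:,::-1])
E
```

```text
yellow n 1094 z 0.07340514215859983 [array([487.4,  14.1]), array([255.5, 117.4]), np.float64(1.2)]
top z [array([478.6,  12.4]), array([239.3, 111.7]), np.float64(1.9)]
deck 5731 [array([543.8, -10.2]), array([231.5, 393.4]), np.float64(5.0)] 0.013051413510319687
fence 521 [array([599.1,   4.8]), array([129.7, 304.3]), np.float64(15.1)] 0.04309625540766626
jaw 398 [array([587.8, -38.7]), array([ 71.2, 249.2]), np.float64(11.8)] 0.05384753485702598
knob 81 [array([477.3, -95.4]), array([ 13.6, 251.6]), np.float64(70.6)] 1.034825792893841
```

View pics/t0c.png

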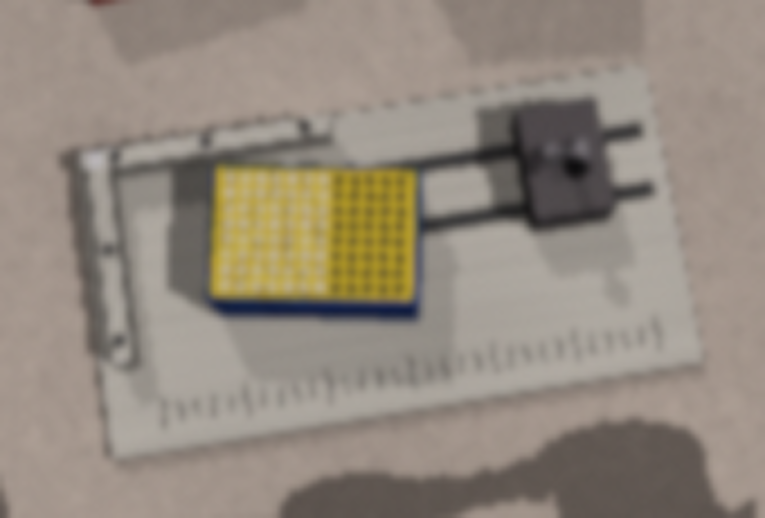

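The crop confirms a yellow tip-patterned top with blue sides. The fences run along the top and left, and the jaw is at the right with its knob near crop (577,162). I'll now cast rays onto the known planes.

```bash
cat >> h.py <<'E'
def ray(c,uv,zp):
    "pinhole pixels (N,2) -> world points on plane z=zp"
    K=c["K"];M=np.linalg.inv(np.array(c["view"]));uv=np.atleast_2d(uv).astype(float)
    d=np.c_[(uv[:,0]-K[0,2])/K[0,0],-(uv[:,1]-K[1,2])/K[1,1],-np.ones(len(uv))]@M[:3,:3].T
    o=M[:3,3]; return o+d*((zp-o[2])/d[:,2])[:,None]
E
python3 - <<'E'
from m import *
c=cam("top");im=c["pixels"];P=pts(c)
x,y,z,hsv,roi,yel=measure(P,im)
n,l,st,_=cv2.connectedComponentsWithStats(cv2.morphologyEx(yel.astype(np.uint8),cv2.MORPH_CLOSE,np.ones((5,5))))
k=1+st[1:,4].argmax();print(st[k])
cn=max(cv2.findContours((l==k).astype(np.uint8),0,1)[0],key=len)[:,0]
print("rack",rect(ray(c,cn,.073)[:,:2]))
f=lambda q:np.array([185-.5+.5/4.5,170-.5+.5/4.5])+np.array(q)/4.5
print("rack corners",ray(c,f([[214,167],[418,170],[414,301],[212,299]]),.073).round(4)[:,:2])
dc=ray(c,f([[115,460],[700,362],[640,65]]),.012)[:,:2];print("deck",dc.round(4),np.linalg.norm(np.diff(dc,axis=0),axis=1))
e1=dc[0]-dc[1];yaw=np.arctan2(-e1[0],e1[1]);e2=dc[2]-dc[1];print("yaw",yaw,np.arctan2(e2[1],e2[0]))
# fence top inner faces
print("fence in corner, inner ends", ray(c,f([[118,172],[330,135],[132,362]]),.042).round(4)[:,:2])
print("knob",ray(c,f([[577,162]]),.095).round(4))
print("jaw top corners",ray(c,f([[513,113],[597,98],[610,213],[536,228]]),.053).round(4)[:,:2])
for i in range(3):
    s=[-.11,-.11,.08][i],[.145,-.215,-.215][i]
# nest pose fit from the 3 deck corners
A=np.array([[-.11,.145],[-.11,-.215],[.08,-.215]]);
U,_,Vt=np.linalg.svd((A-A.mean(0)).T@(dc-dc.mean(0)));R=Vt.T@U.T;t=dc.mean(0)-R@A.mean(0)
print("fit yaw",np.arctan2(R[1,0],R[0,0]),"o",t,"res",(A@R.T+t-dc).round(4))
for nm,q in(("rackc",ray(c,f([[214,167],[418,170],[414,301],[212,299]]),.073)),("jaw",ray(c,f([[513,113],[597,98],[610,213],[536,228]]),.053)),("knob",ray(c,f([[577,162]]),.095)),("fence",ray(c,f([[118,172],[330,135],[132,362]]),.042))):
    print(nm,((q[:,:2]-t)@R).round(4).tolist())
E
```

```text
[ 232  207   45   30 1289]
rack [array([565.5,  16.3]), array([114.8,  76.7]), np.float64(87.4)]
rack corners [[ 0.6072  0.0719]
 [ 0.6    -0.0463]
 [ 0.5232 -0.0408]
 [ 0.5295  0.0744]]
deck [[ 0.4458  0.1413]
 [ 0.4887 -0.2107]
 [ 0.6765 -0.1879]] [0.35459757 0.18921404]
yaw 0.12118913164207319 0.12092390395760795
fence in corner, inner ends [[0.6146 0.1333]
 [0.6318 0.0057]
 [0.4997 0.1256]]
knob [[ 0.5951 -0.1367  0.095 ]]
jaw top corners [[ 0.6374 -0.1044]
 [ 0.6444 -0.1551]
 [ 0.5738 -0.1581]
 [ 0.5668 -0.1141]]
fit yaw 0.12340300120511444 o [0.57159967 0.01427478] res [[-0.0012  0.0033]
 [ 0.0002 -0.0019]
 [ 0.001  -0.0014]]
rackc [[0.0424, 0.0529], [0.0207, -0.0637], [-0.0548, -0.0487], [-0.0344, 0.0648]]
jaw [[0.0507, -0.1259], [0.0514, -0.1771], [-0.019, -0.1714], [-0.0206, -0.1268]]
knob [[0.0048, -0.1527]]
fence [[0.0573, 0.1129], [0.0587, -0.0159], [-0.0576, 0.1194]]
```

Measured so far: nest yaw about 0.121 and origin about (0.572, 0.014). The rack is at nest (-6, +2) mm, turned about -0.17 rad, and the jaw is at about 0.016. I'll go in front of the rack's near side with two spread fingers.

drive_tool(increments=[[65, 60, -47, 0, 4], [65, 120, -94, 0, 10], [65, 180, -141, 0, 16.4], [65, 240, -188, 0, 16.4], [65, 300, -235, 0, 16.4], [65, 360, -282, 0, 16.4], [65, 420, -328, 0, 16.4], [65, 435, -340, 0, 16.4]])

```text
time_s: 1.15
tcp_pos: [0.4483, -0.0415, 0.1994]
tool_rot: [3.136, 0.189, 0.001]
ft_force: [0.7, -0.2, 0.2]
gripper_width: 0.0595
gripper_force: 0.0
```

drive_tool(increments=[[65, 0, 0, 0, 0], [65, 0, 0, 0, 0], [65, 0, 0, 0, 0]])

```text
time_s: 1.52
tcp_pos: [0.4472, -0.0447, 0.1992]
tool_rot: [3.136, 0.186, -0.001]
ft_force: [-0.3, -0.6, -0.2]
gripper_width: 0.0599
gripper_force: 0.0
```

```bash
python3 - <<'E'
from h import *
c=cam("wrist");save(c,"pics/w1.png");print(c["K"],np.linalg.inv(c["view"]).round(3),env.state()["tcp_pos"])
np.savez("w1.npz",im=c["pixels"],z=c["range_z"],K=c["K"],V=c["view"])
E
```

```text
[[325.1922621    0.         284.08301154]
 [  0.         325.1922621  208.73864527]
 [  0.           0.           1.        ]] [[ 0.118  0.953  0.279  0.521]
 [-0.993  0.113  0.034 -0.035]
 [ 0.001 -0.281  0.96   0.385]
 [ 0.     0.     0.     1.   ]] [ 0.44721753 -0.04481197  0.19928022]
```

View pics/w1.png

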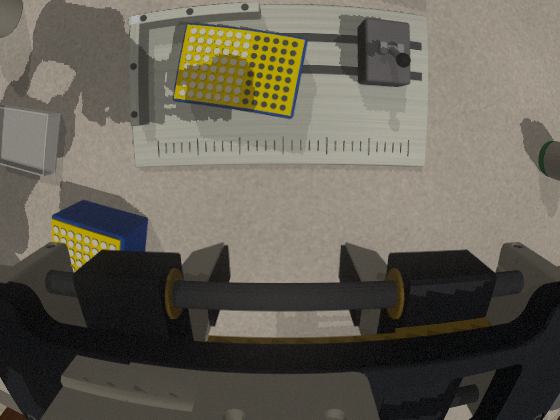

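The wrist view shows the rack top with corners near (187,22), (307,38), (292,117) and (174,100). The near deck corners are at (136,165) and (424,165), and the jaw is at (385,50) with the knob at (403,60).

```bash
cat >> h.py <<'E'
def fray(K,V,uv,zp):
    M=np.linalg.inv(V);uv=np.atleast_2d(uv).astype(float);a=(uv-K[:2,2])/K[0,0];r=np.linalg.norm(a,axis=1)
    s=np.sin(r)/np.maximum(r,1e-9);d=np.c_[a[:,0]*s,-a[:,1]*s,-np.cos(r)]@M[:3,:3].T
    return M[:3,3]+d*((zp-M[2,3])/d[:,2])[:,None]
E
python3 - <<'E'
from m import *
d=np.load("w1.npz");K,V,im=d["K"],d["V"],d["im"]
dc=fray(K,V,[[136,165],[424,165],[426,14]],.012)[:,:2]
print(dc.round(4),np.linalg.norm(np.diff(dc,axis=0),axis=1))
A=np.array([[-.11,.145],[-.11,-.215],[.08,-.215]])
U,_,Vt=np.linalg.svd((A-A.mean(0)).T@(dc-dc.mean(0)));R=Vt.T@U.T;t=dc.mean(0)-R@A.mean(0)
print("yaw",np.arctan2(R[1,0],R[0,0]),t)
hsv=cv2.cvtColor(im,cv2.COLOR_RGB2HSV)
m=((hsv[...,0]>18)&(hsv[...,0]<35)&(hsv[...,1]>110)&(hsv[...,2]>60)).astype(np.uint8);m[180:]=0
m=cv2.morphologyEx(m,cv2.MORPH_CLOSE,np.ones((7,7)))
cn=max(cv2.findContours(m,0,1)[0],key=len)[:,0]
q=fray(K,V,cn,.073)[:,:2]; print("rack world",rect(q)," nest",rect((q-t)@R))
qn=(q-t)@R;print("rack nest min/max",qn.min(0),qn.max(0))
for n,p,h in(("jawtop",[[361,17],[407,20],[411,82],[362,84]],.053),("knob",[[403,60]],.095),("fence end inner",[[259,13]],.042)):
    print(n,((fray(K,V,p,h)[:,:2]-t)@R).round(4).tolist())
E
```

```text
[[ 0.4478  0.1405]
 [ 0.4891 -0.2128]
 [ 0.6778 -0.1904]] [0.35570474 0.18996315]
yaw 0.1194252398555379 [0.57324905 0.01230341]
rack world [array([564.4,  14.5]), array([115.6,  75.9]), np.float64(86.3)]  nest [array([-8.6,  3.2]), array([115.6,  75.9]), np.float64(79.4)]
rack nest min/max [-0.05594865 -0.0602255 ] [0.03829902 0.06618505]
jawtop [[0.0511, -0.1206], [0.0538, -0.1716], [-0.0154, -0.1749], [-0.0218, -0.1208]]
knob [[-0.0005, -0.15]]
fence end inner [[0.0559, -0.0153]]
```

drive_tool(increments=[[65, 21, -21, 40, 0], [65, 41, -42, 80, 0], [65, 41, -42, 130, 0], [65, 41, -42, 165, 0], [65, 41, -42, 171, 0], [65, 41, -42, 171, 0], [65, 41, -42, 171, 0]])

```text
time_s: 2.45
tcp_pos: [0.4845, 0.0026, 0.0299]
tool_rot: [3.135, 0.188, 0.005]
ft_force: [0.3, 0.2, 0.0]
gripper_width: 0.0598
gripper_force: 0.0
```

drive_tool(increments=[[65, 8, 0, 0, 0], [65, 16, 0, 0, 0], [65, 22, 0, 0, 0], [65, 28, 0, 0, 0], [65, 34, 0, 0, 0], [65, 40, 0, 0, 0], [65, 40, 0, 0, 0]])

```text
time_s: 3.32
tcp_pos: [0.5237, 0.0081, 0.0283]
tool_rot: [3.136, 0.189, 0.001]
ft_force: [-0.5, -0.4, -0.2]
gripper_width: 0.0599
gripper_force: 0.0
```

drive_tool(increments=[[65, 4, 0, 0, 0], [65, 8, 0, 0, 0], [65, 12, 0, 0, 0], [65, 14, 0, 0, 0], [65, 14, 0, 0, 0]])

```text
time_s: 3.95
tcp_pos: [0.5371, 0.0097, 0.0283]
tool_rot: [3.136, 0.189, 0.0]
ft_force: [-1.0, 0.1, 0.9]
gripper_width: 0.06
gripper_force: 0.5
```

drive_tool(increments=[[65, 1, 0, 0, 0], [65, 2, 0, 0, 0], [65, 3, 0, 0, 0], [65, 3, 0, 0, 0]])

```text
time_s: 4.45
tcp_pos: [0.5392, 0.01, 0.0283]
tool_rot: [3.136, 0.189, -0.002]
ft_force: [-4.7, -1.5, 3.1]
gripper_width: 0.0596
gripper_force: 2.5
```

```bash
python3 - <<'E'
from h import *
print(env.state()["ft_force"])
c=cam("top");im=c["pixels"]
cv2.imwrite("pics/t2c.png",cv2.resize(im[170:285,185:355],None,fx=4.5,fy=4.5,interpolation=cv2.INTER_CUBIC)[:,:,::-1])
E
```

```text
[-4.73898136 -1.48163966  3.10464367]
```

View pics/t2c.png

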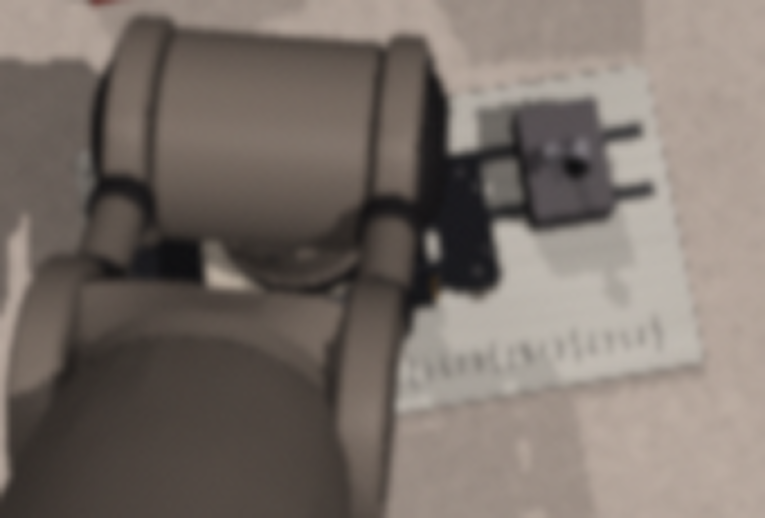

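The arm hides the rack in this view. The force is rising, so I'll press a little more to make sure it is flush.

drive_tool(increments=[[65, 1, 0, 0, 0], [65, 2, 0, 0, 0], [65, 2, 0, 0, 0], [65, 2, 0, 0, 0]])

```text
time_s: 5.0
tcp_pos: [0.5391, 0.0099, 0.0283]
tool_rot: [3.136, 0.19, -0.009]
ft_force: [-12.0, -2.7, 9.8]
gripper_width: 0.0595
gripper_force: 6.1
```

Hard stop reached at the fence. I'll back off and look.

drive_tool(increments=[[65, -5, 0, 0, 0], [65, -20, 0, 0, 0], [65, -45, 0, -10, 0], [65, -70, 30, -50, 0], [65, -70, 60, -100, 0], [65, -70, 80, -140, 0], [65, -70, 80, -171, 0], [65, -70, 80, -171, 0]])

```text
time_s: 6.0
tcp_pos: [0.4841, -0.0784, 0.2018]
tool_rot: [3.133, 0.188, 0.011]
ft_force: [-0.6, 0.2, 0.6]
gripper_width: 0.0597
gripper_force: 0.0
```

```bash
cat > w.py <<'E'
from m import *
import sys
c=cam("wrist");save(c,sys.argv[1]);K,V,im=c["K"],np.array(c["view"]),c["pixels"];hsv=cv2.cvtColor(im,cv2.COLOR_RGB2HSV)
t=np.array([.5727,.0127]);a=.1200;R=np.array([[np.cos(a),-np.sin(a)],[np.sin(a),np.cos(a)]])
m=((hsv[...,0]>18)&(hsv[...,0]<35)&(hsv[...,1]>110)&(hsv[...,2]>60)).astype(np.uint8);m[190:]=0
m=cv2.morphologyEx(m,cv2.MORPH_CLOSE,np.ones((7,7)))
cn=max(cv2.findContours(m,0,1)[0],key=len)[:,0]
q=(fray(K,V,cn,.073)[:,:2]-t)@R; print("rack nest",rect(q))
p=env.state()["tcp_pos"];print("tcp",p,"nest",(p[:2]-t)@R)
E
python3 w.py pics/w2.png
```

```text
rack nest [array([17.5,  9.4]), array([ 75.9, 115.6]), np.float64(0.0)]
tcp [ 0.48292514 -0.07788362  0.19999561] nest [-0.09997322 -0.07918505]
```

View pics/w2.png

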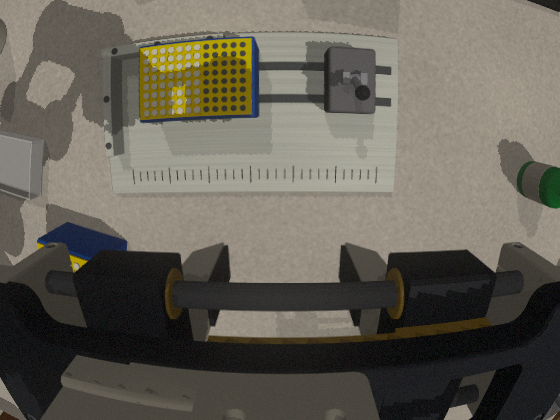

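The rack is flush (nest x 17.5, angle 0). In this view the jaw is at (350,80), its knob at (363,92) and the reagent at (545,185). Next I go behind the jaw with the tool turned -90°, so the finger sides push along nest +y, staying high enough for the palm to clear the knob.

drive_tool(increments=[[35, 20, 20, 0, -10], [35, 40, 40, 0, -20], [35, 60, 60, 0, -30], [35, 80, 85, 0, -40], [35, 100, 110, 0, -50], [35, 119, 126, 0, -60], [35, 119, 126, 0, -70], [35, 119, 126, 0, -80]])

```text
time_s: 7.05
tcp_pos: [0.6152, -0.188, 0.1967]
tool_rot: [-2.272, -2.166, 0.002]
ft_force: [0.2, 0.0, 0.6]
gripper_width: 0.0322
gripper_force: 0.0
```

drive_tool(increments=[[35, 0, 0, 0, -10], [35, 0, 0, 0, -10], [35, 0, 0, 0, -10], [35, 0, 0, 0, -10]])

```text
time_s: 7.55
tcp_pos: [0.6153, -0.1882, 0.199]
tool_rot: [-2.085, -2.349, 0.0]
ft_force: [0.1, -0.8, 0.6]
gripper_width: 0.0325
gripper_force: 0.0
```

```bash
cat > w.py.tmp <<'E'
E
rm w.py.tmp; python3 - <<'E'
from h import *
c=cam("wrist");save(c,"pics/w3.png");np.savez("w3.npz",im=c["pixels"],K=c["K"],V=c["view"]);s=env.state();p=s["tcp_pos"]
t=np.array([.5727,.0127]);a=.12;R=np.array([[np.cos(a),-np.sin(a)],[np.sin(a),np.cos(a)]])
print(p,(p[:2]-t)@R,s["tool_rot"],s["joints"].round(2))
E
```

```text
[ 0.61529188 -0.18830023  0.19910221] [ 0.0182234  -0.20465353] [-2.08511143e+00 -2.34975986e+00  1.64901477e-04] [-0.42  0.57  1.16 -0.    1.41 -0.54]
```

View pics/w3.png

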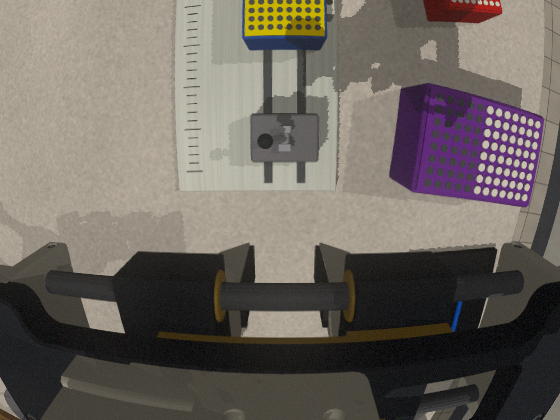

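```bash
python3 - <<'E'
from h import *
d=np.load("w3.npz");K,V=d["K"],d["V"]
t=np.array([.5727,.0127]);a=.12;R=np.array([[np.cos(a),-np.sin(a)],[np.sin(a),np.cos(a)]])
n=lambda p,h:((fray(K,V,p,h)[:,:2]-t)@R).round(4).tolist()
print("jaw back edge",n([[251,162],[318,162]],.053),"front",n([[251,114],[318,114]],.053),"knob",n([[265,141]],.095),"deck end",n([[181,191],[336,190]],.012),"purple",n([[415,83],[390,180]],.08))
E
```

```text
jaw back edge [[-0.0168, -0.1751], [0.0522, -0.1752]] front [[-0.016, -0.1258], [0.0515, -0.1258]] knob [[0.0004, -0.1504]] deck end [[-0.1082, -0.2146], [0.0786, -0.2142]] purple [[0.1442, -0.0908], [0.1218, -0.188]]
```

drive_tool(increments=[[35, 0, -6, 50, 0], [35, 0, -6, 100, 0], [35, 0, -6, 140, 0], [35, 0, -6, 153, 0], [35, 0, -6, 153, 0], [35, 0, -6, 153, 0]])

```text
time_s: 8.35
tcp_pos: [0.6106, -0.1897, 0.0484]
tool_rot: [2.081, 2.348, 0.002]
ft_force: [0.1, 0.9, 0.3]
gripper_width: 0.0322
gripper_force: 0.0
```

drive_tool(increments=[[35, 8, 0, 0, 0], [35, 16, 0, 0, 0], [35, 24, 0, 0, 0], [35, 32, 0, 0, 0], [35, 40, 0, 0, 0], [35, 48, 0, 0, 0], [35, 54, 0, 0, 0], [35, 54, 0, 0, 0]])

```text
time_s: 9.35
tcp_pos: [0.6025, -0.1346, 0.0462]
tool_rot: [-2.082, -2.351, -0.0]
ft_force: [-1.8, 1.4, 1.0]
gripper_width: 0.0321
gripper_force: 0.9
```

drive_tool(increments=[[35, 8, 0, 0, 0], [35, 16, 0, 0, 0], [35, 24, 0, 0, 0], [35, 32, 0, 0, 0], [35, 40, 0, 0, 0], [35, 40, 0, 0, 0]])

```text
time_s: 10.1
tcp_pos: [0.598, -0.095, 0.0464]
tool_rot: [2.082, 2.352, 0.0]
ft_force: [0.3, -0.8, -0.4]
gripper_width: 0.0323
gripper_force: 0.0
```

drive_tool(increments=[[35, 6, 0, 0, 0], [35, 12, 0, 0, 0], [35, 18, 0, 0, 0], [35, 24, 0, 0, 0], [35, 30, 0, 0, 0], [35, 34, 0, 0, 0], [35, 38, 0, 0, 0]])

```text
time_s: 10.98
tcp_pos: [0.5935, -0.0578, 0.0463]
tool_rot: [2.083, 2.351, -0.0]
ft_force: [0.1, 0.8, 0.3]
gripper_width: 0.0325
gripper_force: 0.0
```

There is no push force, so I need to look.

```bash
python3 - <<'E'
from h import *
c=cam("wrist");save(c,"pics/w4.png");np.savez("w4.npz",im=c["pixels"],K=c["K"],V=c["view"]);print(env.state()["ft_force"])
E
```

```text
[-0.56596307 -0.0942457   0.23734955]
```

View pics/w4.png

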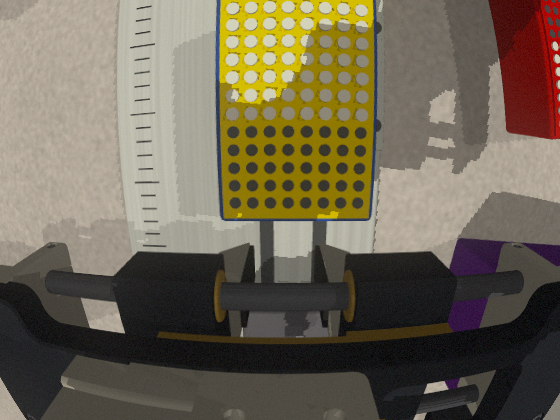

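```bash
python3 - <<'E'
from h import *
c=cam("wrist");K,V,z=c["K"],np.array(c["view"]),c["range_z"];p=env.state()["tcp_pos"]
def proj(P):
    q=(V@np.r_[P,1])[:3];q=np.array([q[0],-q[1],-q[2]]);th=np.arctan2(np.hypot(q[0],q[1]),q[2]);f=q[:2]/np.hypot(q[0],q[1]);return K[:2,2]+K[0,0]*th*f
t=np.array([.5727,.0127]);a=.12;R=np.array([[np.cos(a),-np.sin(a)],[np.sin(a),np.cos(a)]])
M=np.linalg.inv(V)
def pt(u,v):
    A=(np.array([u,v])-K[:2,2])/K[0,0];r=np.hypot(*A);d=np.array([A[0]*np.tan(r)/r,-A[1]*np.tan(r)/r,-1])*z[v,u]
    w=M[:3,:3]@d+M[:3,3];return np.r_[(w[:2]-t)@R,w[2]].round(3)
print(proj(p))
for uv in[(290,230),(290,255),(290,275),(290,320),(295,330),(255,320),(300,340),(265,330),(242,260),(330,260),(290,215)]:print(uv,pt(*uv))
c=cam("top")
cv2.imwrite("pics/t4c.png",cv2.resize(c["pixels"][170:285,185:355],None,fx=4.5,fy=4.5,interpolation=cv2.INTER_CUBIC)[:,:,::-1])
E
```

```text
[285.50426839 243.43613027]
(290, 230) [ 0.015 -0.076  0.013]
(290, 255) [ 0.016 -0.096  0.012]
(290, 275) [ 0.016 -0.113  0.011]
(290, 320) [ 0.015 -0.125  0.054]
(295, 330) [ 0.019 -0.13   0.057]
(255, 320) [-0.008 -0.125  0.053]
(300, 340) [ 0.015 -0.049  0.167]
(265, 330) [-0.002 -0.134  0.053]
(242, 260) [-0.008 -0.061  0.095]
(330, 260) [ 0.033 -0.061  0.095]
(290, 215) [ 0.014 -0.046  0.073]
```

View pics/t4c.png

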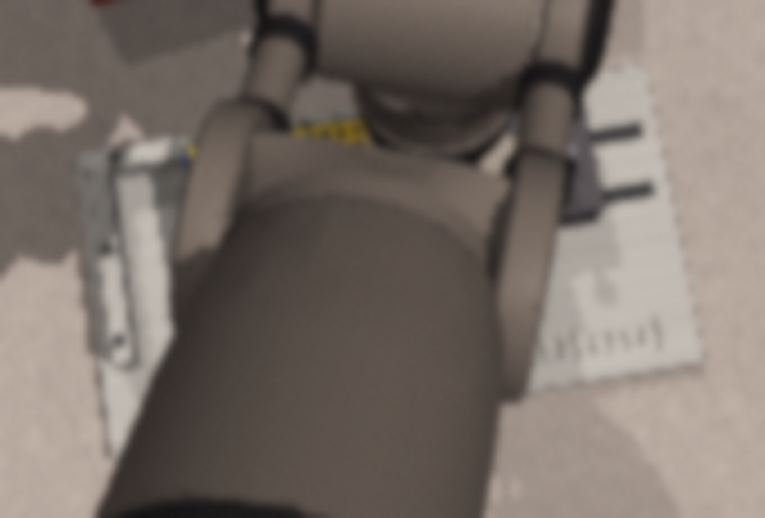

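The jaw hasn't moved: its front is still at about -0.125, so the fingers passed over it. I'll lift, go back and re-measure before pushing lower in small steps.

drive_tool(increments=[[35, 0, 0, -60, 0], [35, 0, 0, -110, 0], [35, -40, 2, -153, 0], [35, -90, 5, -153, 0], [35, -132, 5, -153, 0], [35, -132, 5, -153, 0], [35, -132, 5, -153, 0], [35, -132, 5, -153, 0]])

```text
time_s: 12.12
tcp_pos: [0.6143, -0.1872, 0.1994]
tool_rot: [-2.082, -2.352, -0.0]
ft_force: [0.1, -0.5, -0.4]
gripper_width: 0.032
gripper_force: 0.0
```

```bash
python3 - <<'E'
from h import *
c=cam("wrist");save(c,"pics/w5.png");np.savez("w5.npz",im=c["pixels"],K=c["K"],V=c["view"],z=c["range_z"]);print(env.state()["tcp_pos"],env.state()["ft_force"])
E
```

```text
[ 0.61436856 -0.18727015  0.19948014] [-0.4217483   0.08543575  0.10619403]
```

View pics/w5.png

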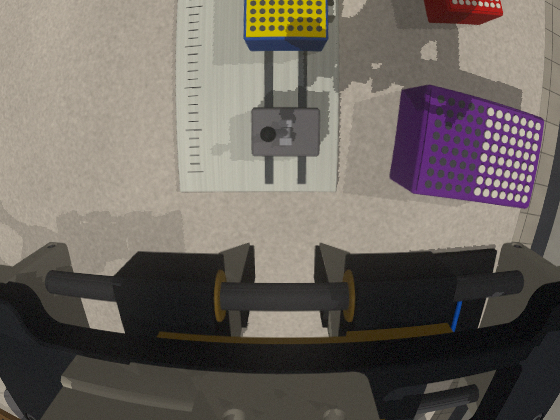

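The jaw advanced only about 5 mm (back edge now at row 156) before the tips rode over its edge. I'll retry 8 mm lower, checking the force in short calls.

drive_tool(increments=[[35, 0, 2, 60, 0], [35, 0, 2, 120, 0], [35, 0, 2, 161, 0], [35, 0, 2, 161.5, 0], [35, 0, 2, 161.5, 0], [35, 0, 2, 161.5, 0], [35, 0, 2, 161.5, 0]])

```text
time_s: 13.05
tcp_pos: [0.6172, -0.1886, 0.0397]
tool_rot: [2.082, 2.349, 0.001]
ft_force: [-0.3, -0.2, -0.3]
gripper_width: 0.0316
gripper_force: 0.0
```

drive_tool(increments=[[35, 5, 0, 0, 0], [35, 10, 0, 0, 0], [35, 15, 0, 0, 0], [35, 20, 0, 0, 0], [35, 24, 0, 0, 0], [35, 28, 0, 0, 0]])

```text
time_s: 13.8
tcp_pos: [0.6129, -0.1602, 0.0378]
tool_rot: [2.083, 2.351, -0.0]
ft_force: [0.3, -0.4, 0.5]
gripper_width: 0.0318
gripper_force: 0.0
```

drive_tool(increments=[[35, 4, 0, 0, 0], [35, 8, 0, 0, 0], [35, 12, 0, 0, 0]])

```text
time_s: 14.18
tcp_pos: [0.6114, -0.1483, 0.0378]
tool_rot: [2.084, 2.351, -0.0]
ft_force: [0.4, 0.7, -0.5]
gripper_width: 0.0323
gripper_force: 0.0
```

```bash
cat > j.py <<'E'
from h import *
import sys
t=np.array([.5727,.0127]);a=.12;R=np.array([[np.cos(a),-np.sin(a)],[np.sin(a),np.cos(a)]])
def cloud(K,V,z):
    v,u=np.mgrid[0:420,0:560];A=(np.stack([u,v],-1)-K[:2,2])/K[0,0];r=np.linalg.norm(A,axis=-1)+1e-9;k=np.tan(np.minimum(r,1.4))/r
    d=np.stack([A[...,0]*k*z,-A[...,1]*k*z,-z],-1);M=np.linalg.inv(V);w=d@M[:3,:3].T+M[:3,3]
    return np.concatenate([(w[...,:2]-t)@R,w[...,2:]],-1)
def jaw(P,z):
    X,Y,Z=P[...,0],P[...,1],P[...,2];ok=z>0
    m=ok&(X>-.03)&(X<.065)&(Y<-.0)&(Y>-.25)
    for lo,hi in((.048,.057),(.06,.085),(.088,.104)):
        q=P[m&(Z>lo)&(Z<hi)]
        if len(q)>5: print((lo,hi),len(q),"x",np.percentile(q[:,0],[1,50,99]).round(4),"y",np.percentile(q[:,1],[1,50,99]).round(4),"z",np.median(q[:,2]).round(4))
if __name__=="__main__":
    for f in sys.argv[1:]:
        d=np.load(f);print(f);jaw(cloud(d["K"],d["V"],d["z"]),d["z"])
    c=cam("wrist");print("now");jaw(cloud(c["K"],np.array(c["view"]),c["range_z"]),c["range_z"])
    np.savez("now.npz",im=c["pixels"],K=c["K"],V=c["view"],z=c["range_z"])
    s=env.state();print(s["tcp_pos"],(s["tcp_pos"][:2]-t)@R,s["ft_force"])
E
python3 j.py w1.npz w5.npz
```

```text
w1.npz
(0.048, 0.057) 2392 x [-0.0173  0.0167  0.0506] y [-0.1737 -0.1454 -0.1248] z 0.053
(0.06, 0.085) 3813 x [-0.0293  0.0007  0.0284] y [-0.1577 -0.0305 -0.0003] z 0.072
(0.088, 0.104) 177 x [-0.0068 -0.0006  0.0065] y [-0.1558 -0.1484 -0.1431] z 0.1
w5.npz
(0.048, 0.057) 2918 x [-0.0174  0.0223  0.0519] y [-0.1671 -0.1393 -0.051 ] z 0.0529
(0.06, 0.085) 3805 x [-0.0224  0.0172  0.0575] y [-0.1518 -0.0338 -0.0099] z 0.0718
(0.088, 0.104) 200 x [-0.0048  0.0024  0.0091] y [-0.1492 -0.1427 -0.1367] z 0.1008
now
(0.048, 0.057) 8782 x [-0.0167  0.0221  0.0518] y [-0.1658 -0.1343 -0.051 ] z 0.053
(0.06, 0.085) 9388 x [-0.0216  0.0183  0.0569] y [-0.1643 -0.0453 -0.0308] z 0.0717
(0.088, 0.104) 1789 x [-0.0078  0.0032  0.0444] y [-0.1622 -0.1486 -0.1361] z 0.0991
[ 0.61139574 -0.14778088  0.03782636] [ 0.01920595 -0.16395916] [ 0.08849508  1.03326696 -0.06209197]
```

```bash
python3 - <<'E'
from j import *
for f in("w1.npz","w3.npz","w5.npz","now.npz"):
    d=np.load(f)
    if "z" not in d: continue
    P=cloud(d["K"],d["V"],d["z"]);Z=P[...,2]
    q=P[(abs(Z-.053)<.003)&(P[...,0]>-.02)&(P[...,0]<.06)&(P[...,1]<-.07)]
    print(f,np.percentile(q[:,1],[.5,2,98,99.5]).round(4),len(q))
P=cloud(*[np.load("now.npz")[k] for k in("K","V","z")]);im=np.load("now.npz")["im"]
# column through finger u and centre
for u in(235,285,335):
    for v in range(200,340,10): print(u,v,P[v,u].round(3),im[v,u])
E
```

```text
w1.npz [-0.1741 -0.1733 -0.1254 -0.1249] 2338
w5.npz [-0.1671 -0.1669 -0.1189 -0.1187] 2755
now.npz [-0.1665 -0.1647 -0.1182 -0.1176] 8136
235 200 [-0.008 -0.133  0.053] [72 70 70]
235 210 [-0.009 -0.139  0.053] [74 71 70]
235 220 [-0.009 -0.145  0.053] [75 72 72]
235 230 [-0.009 -0.151  0.053] [106 102 100]
235 240 [-0.002 -0.138  0.1  ] [32 32 30]
235 250 [-0.002 -0.141  0.102] [38 35 32]
235 260 [-0.004 -0.153  0.088] [63 60 52]
235 270 [-0.003 -0.153  0.097] [77 75 68]
235 280 [-0.002 -0.153  0.106] [82 77 68]
235 290 [ 0.005 -0.134  0.147] [50 49 49]
235 300 [ 0.005 -0.136  0.148] [56 56 55]
235 310 [ 0.    -0.157  0.123] [62 60 53]
235 320 [ 0.    -0.161  0.124] [78 72 64]
235 330 [-0.    -0.165  0.125] [74 70 59]
285 200 [ 0.019 -0.13   0.064] [78 77 77]
285 210 [ 0.019 -0.136  0.063] [96 95 95]
285 220 [ 0.019 -0.141  0.065] [79 77 78]
285 230 [ 0.019 -0.147  0.063] [93 94 94]
285 240 [ 0.019 -0.152  0.065] [ 98  98 100]
285 250 [ 0.019 -0.163  0.053] [99 98 95]
285 260 [ 0.019 -0.188  0.012] [200 197 182]
285 270 [ 0.019 -0.197  0.012] [199 198 183]
285 280 [ 0.019 -0.205  0.012] [199 198 182]
285 290 [ 0.019 -0.134  0.147] [55 56 54]
285 300 [ 0.019 -0.135  0.149] [66 65 65]
285 310 [ 0.019 -0.14   0.148] [69 68 65]
285 320 [ 0.019 -0.249  0.001] [187 175 162]
285 330 [ 0.019 -0.26   0.   ] [189 178 163]
335 200 [ 0.046 -0.133  0.052] [107 102 102]
335 210 [ 0.046 -0.139  0.054] [79 79 78]
335 220 [ 0.047 -0.145  0.053] [72 69 70]
335 230 [ 0.047 -0.151  0.053] [73 71 70]
335 240 [ 0.047 -0.157  0.053] [71 72 68]
335 250 [ 0.044 -0.153  0.076] [81 78 70]
335 260 [ 0.042 -0.153  0.087] [81 79 70]
335 270 [ 0.041 -0.153  0.097] [84 80 72]
335 280 [ 0.039 -0.153  0.107] [79 76 66]
335 290 [ 0.032 -0.134  0.147] [43 42 43]
335 300 [ 0.032 -0.136  0.149] [55 56 51]
335 310 [ 0.037 -0.155  0.126] [68 63 59]
335 320 [ 0.037 -0.158  0.127] [81 79 69]
335 330 [ 0.037 -0.162  0.129] [84 80 73]
```

```bash
python3 - <<'E'
from j import *
d=np.load("now.npz");P=cloud(d["K"],d["V"],d["z"]);Y,Z,X=P[...,1],P[...,2],P[...,0]
m=(abs(Y+.153)<.003)&(Z>.056)&(Z<.12)&(X>-.03)&(X<.07)
for lo in np.arange(.056,.12,.006):
    q=P[m&(Z>=lo)&(Z<lo+.006)]
    l=q[q[:,0]<.019,0];r=q[q[:,0]>.019,0]
    print(lo.round(3),len(q),[(a.min().round(3),a.max().round(3)) for a in(l,r) if len(a)])
for u in(240,244,248,252,318,322,326,330):print(u,[(v,*P[v,u].round(3)) for v in range(225,262,5)])
E
```

```text
0.056 1 [(np.float64(0.015), np.float64(0.015))]
0.062 226 [(np.float64(0.012), np.float64(0.019)), (np.float64(0.019), np.float64(0.04))]
0.068 94 [(np.float64(-0.01), np.float64(-0.01)), (np.float64(0.034), np.float64(0.047))]
0.074 186 [(np.float64(-0.014), np.float64(-0.008)), (np.float64(0.034), np.float64(0.051))]
0.08 197 [(np.float64(-0.014), np.float64(0.002)), (np.float64(0.034), np.float64(0.048))]
0.086 256 [(np.float64(-0.01), np.float64(0.002)), (np.float64(0.034), np.float64(0.046))]
0.092 303 [(np.float64(-0.008), np.float64(0.002)), (np.float64(0.034), np.float64(0.045))]
0.098 314 [(np.float64(-0.007), np.float64(0.002)), (np.float64(0.034), np.float64(0.044))]
0.104 137 [(np.float64(-0.006), np.float64(0.002)), (np.float64(0.034), np.float64(0.043))]
0.11 0 []
0.116 0 []
240 [(225, np.float64(-0.006), np.float64(-0.148), np.float64(0.053)), (230, np.float64(-0.006), np.float64(-0.151), np.float64(0.053)), (235, np.float64(0.0), np.float64(-0.136), np.float64(0.098)), (240, np.float64(0.001), np.float64(-0.137), np.float64(0.102)), (245, np.float64(0.0), np.float64(
[... 3179 characters left out ...]
.039), np.float64(-0.153), np.float64(0.075)), (255, np.float64(0.039), np.float64(-0.153), np.float64(0.081)), (260, np.float64(0.038), np.float64(-0.153), np.float64(0.088))]
330 [(225, np.float64(0.044), np.float64(-0.148), np.float64(0.053)), (230, np.float64(0.044), np.float64(-0.151), np.float64(0.052)), (235, np.float64(0.044), np.float64(-0.153), np.float64(0.053)), (240, np.float64(0.044), np.float64(-0.157), np.float64(0.053)), (245, np.float64(0.044), np.float64(-0.159), np.float64(0.054)), (250, np.float64(0.041), np.float64(-0.153), np.float64(0.076)), (255, np.float64(0.041), np.float64(-0.153), np.float64(0.081)), (260, np.float64(0.04), np.float64(-0.152), np.float64(0.088))]
```

```bash
python3 - <<'E'
from j import *
d=np.load("w5.npz");P=cloud(d["K"],d["V"],d["z"]);T=np.array([.0174,-.2035,.1995]);Q=P-T
for u in(240,244,248,252,318,322,326,330,334):print(u,[(v,*(Q[v,u]*1000).round(0).astype(int)) for v in range(236,300,6) if Q[v,u,2]>-.03])
E
```

```text
240 [(248, np.int64(-23), np.int64(12), np.int64(35)), (254, np.int64(-22), np.int64(11), np.int64(42)), (260, np.int64(-21), np.int64(12), np.int64(50)), (266, np.int64(-21), np.int64(12), np.int64(56)), (272, np.int64(-20), np.int64(11), np.int64(60)), (278, np.int64(-19), np.int64(11), np.int64(66)), (284, np.int64(-1), np.int64(76), np.int64(185)), (290, np.int64(-13), np.int64(31), np.int64(110)), (296, np.int64(-13), np.int64(29), np.int64(110))]
244 [(248, np.int64(-21), np.int64(11), np.int64(35)), (254, np.int64(-20), np.int64(11), np.int64(42)), (260, np.int64(-19), np.int64(12), np.int64(49)), (266, np.int64(-19), np.int64(10), np.int64(52)), (272, np.int64(-18), np.int64(10), np.int64(58)), (278, np.int64(-18), np.int64(10), np.int64(64)), (284, np.int64(-12), np.int64(31), np.int64(107)), (290, np.int64(-12), np.int64(30), np.int64(108)), (296, np.int64(-12), np.int64(29), np.int64(110))]
248 [(248, np.int64(-19), np.int64(11), np.int64(35)), (254, np.int64(-19), np.int64(10), np.int64(38)), (260, np.int64(-18), np.int64(10), np.int64(47)), (266, np.int64(-17), np.int64(
[... 2260 characters left out ...]
)), (272, np.int64(19), np.int64(11), np.int64(61)), (278, np.int64(18), np.int64(11), np.int64(66)), (284, np.int64(12), np.int64(32), np.int64(108)), (290, np.int64(12), np.int64(31), np.int64(109)), (296, np.int64(12), np.int64(30), np.int64(110))]
334 [(248, np.int64(25), np.int64(11), np.int64(33)), (254, np.int64(24), np.int64(11), np.int64(41)), (260, np.int64(22), np.int64(12), np.int64(49)), (266, np.int64(21), np.int64(12), np.int64(56)), (272, np.int64(21), np.int64(12), np.int64(62)), (278, np.int64(20), np.int64(12), np.int64(67)), (284, np.int64(13), np.int64(32), np.int64(107)), (290, np.int64(13), np.int64(31), np.int64(110)), (296, np.int64(13), np.int64(30), np.int64(111))]
```

The depth data show that the physical fingertips end about 29 mm above the reported TCP. In the last attempts they were above the jaw top, and only the knob was brushed. I'll retreat and lower accordingly, to TCP z of about 0.012 (tips near 0.041).

drive_tool(increments=[[35, -20, 0, 0, 0], [35, -40, 0, 0, 0], [35, -40, 0, 8, 0], [35, -40, 0, 16, 0], [35, -40, 0, 22, 0], [35, -40, 0, 26, 0], [35, -40, 0, 26, 0]])

```text
time_s: 15.1
tcp_pos: [0.6161, -0.1878, 0.0114]
tool_rot: [-2.083, -2.351, 0.0]
ft_force: [0.6, -0.1, 0.9]
gripper_width: 0.0324
gripper_force: 0.0
```

drive_tool(increments=[[35, 8, 0, 0, 0], [35, 16, 0, 0, 0], [35, 22, 0, 0, 0], [35, 28, 0, 0, 0], [35, 34, 0, 0, 0]])

```text
time_s: 15.72
tcp_pos: [0.6124, -0.1551, 0.0121]
tool_rot: [2.083, 2.35, -0.001]
ft_force: [0.7, -4.8, -0.8]
gripper_width: 0.0325
gripper_force: 2.2
```

```bash
cat > k.py <<'E'
from j import *
c=cam("wrist");P=cloud(c["K"],np.array(c["view"]),c["range_z"]);Z=P[...,2]
np.savez("now.npz",im=c["pixels"],K=c["K"],V=c["view"],z=c["range_z"])
q=P[(abs(Z-.053)<.003)&(P[...,0]>-.02)&(P[...,0]<.06)&(P[...,1]<-.0)&(P[...,1]>-.2)]
b=np.histogram(q[:,1],np.arange(-.2,.001,.004));print("jaw-top y",np.percentile(q[:,1],[1,99]).round(4),[(x.round(3),n) for x,n in zip(b[1],b[0]) if n>40])
k=P[(Z>.092)&(Z<.106)&(P[...,0]>-.02)&(P[...,0]<.06)]
s=env.state();print("tcp",s["tcp_pos"].round(4),((s["tcp_pos"][:2]-t)@R).round(4),"F nest",(s["ft_force"][:2]@R).round(2))
r=P[(abs(Z-.073)<.003)&(abs(P[...,0]-.02)<.03)&(P[...,1]>-.08)];print("rack -y edge",np.percentile(r[:,1],1).round(4))
E
python3 k.py
```

```text
jaw-top y [-0.1605 -0.051 ] [(np.float64(-0.164), np.int64(117)), (np.float64(-0.16), np.int64(549)), (np.float64(-0.156), np.int64(781)), (np.float64(-0.152), np.int64(552)), (np.float64(-0.148), np.int64(525)), (np.float64(-0.144), np.int64(642)), (np.float64(-0.14), np.int64(908)), (np.float64(-0.136), np.int64(1025)), (np.float64(-0.132), np.int64(991)), (np.float64(-0.128), np.int64(1022)), (np.float64(-0.124), np.int64(1205)), (np.float64(-0.12), np.int64(1301)), (np.float64(-0.116), np.int64(1338)), (np.float64(-0.112), np.int64(859)), (np.float64(-0.052), np.int64(623))]
tcp [ 0.6123 -0.1541  0.012 ] [ 0.0194 -0.1704] F nest [ 0.01 -3.13]
rack -y edge -0.0509
```

A contact of 4.8 N, and the jaw is moving now. I'll continue.

drive_tool(increments=[[35, 6, 0, 0, 0], [35, 12, 0, 0, 0], [35, 18, 0, 0, 0], [35, 24, 0, 0, 0], [35, 30, 0, 0, 0], [35, 36, 0, 0, 0], [35, 42, 0, 0, 0], [35, 46, 0, 0, 0]])

```text
time_s: 16.77
tcp_pos: [0.6068, -0.1084, 0.012]
tool_rot: [2.083, 2.351, 0.0]
ft_force: [1.0, -4.1, 3.9]
gripper_width: 0.0319
gripper_force: 2.1
```

drive_tool(increments=[[35, 5, 0, 0, 0], [35, 10, 0, 0, 0], [35, 15, 0, 0, 0], [35, 20, 0, 0, 0], [35, 25, 0, 0, 0], [35, 30, 0, 0, 0], [35, 35, 0, 0, 0], [35, 40, 0, 0, 0]])

```text
time_s: 17.77
tcp_pos: [0.6021, -0.0696, 0.012]
tool_rot: [2.083, 2.35, -0.001]
ft_force: [0.9, -6.8, 3.5]
gripper_width: 0.0324
gripper_force: 3.6
```

```bash
python3 k.py
```

```text
jaw-top y [-0.0751 -0.026 ] [(np.float64(-0.076), np.int64(312)), (np.float64(-0.072), np.int64(726)), (np.float64(-0.068), np.int64(693)), (np.float64(-0.064), np.int64(510)), (np.float64(-0.06), np.int64(551)), (np.float64(-0.056), np.int64(801)), (np.float64(-0.052), np.int64(999)), (np.float64(-0.048), np.int64(995)), (np.float64(-0.044), np.int64(1017)), (np.float64(-0.04), np.int64(1060)), (np.float64(-0.036), np.int64(1325)), (np.float64(-0.032), np.int64(1317)), (np.float64(-0.028), np.int64(779))]
tcp [ 0.6021 -0.0689  0.012 ] [ 0.0194 -0.0845] F nest [ 1.34 -5.29]
rack -y edge -0.0737
```

drive_tool(increments=[[35, 4, 0, 0, 0], [35, 8, 0, 0, 0], [35, 12, 0, 0, 0], [35, 16, 0, 0, 0], [35, 19, 0, 0, 0], [35, 21, 0, 0, 0]])

```text
time_s: 18.58
tcp_pos: [0.5996, -0.0486, 0.012]
tool_rot: [2.083, 2.35, -0.0]
ft_force: [1.8, -5.8, 3.8]
gripper_width: 0.0323
gripper_force: 3.2
```

drive_tool(increments=[[35, 1, 0, 0, 0], [35, 2, 0, 0, 0], [35, 2, 0, 0, 0]])

```text
time_s: 18.95
tcp_pos: [0.5996, -0.0481, 0.012]
tool_rot: [2.082, 2.349, -0.002]
ft_force: [1.7, -10.9, 3.3]
gripper_width: 0.0317
gripper_force: 5.8
```

```bash
python3 k.py
```

```text
jaw-top y [-0.0533 -0.0042] [(np.float64(-0.056), np.int64(134)), (np.float64(-0.052), np.int64(643)), (np.float64(-0.048), np.int64(775)), (np.float64(-0.044), np.int64(548)), (np.float64(-0.04), np.int64(518)), (np.float64(-0.036), np.int64(694)), (np.float64(-0.032), np.int64(907)), (np.float64(-0.028), np.int64(1015)), (np.float64(-0.024), np.int64(1013)), (np.float64(-0.02), np.int64(1009)), (np.float64(-0.016), np.int64(1236)), (np.float64(-0.012), np.int64(1319)), (np.float64(-0.008), np.int64(1344))]
tcp [ 0.5995 -0.0481  0.012 ] [ 0.0194 -0.0636] F nest [ -0.34 -11.77]
rack -y edge -0.052
```

Stalled against the end fence. One firm nudge, then I'll retreat and check.

drive_tool(increments=[[35, 1.5, 0, 0, 0], [35, 1.5, 0, 0, 0], [35, 1.5, 0, 0, 0]])

```text
time_s: 19.38
tcp_pos: [0.5996, -0.0481, 0.012]
tool_rot: [2.081, 2.348, -0.004]
ft_force: [1.1, -16.5, 1.7]
gripper_width: 0.0323
gripper_force: 8.5
```

drive_tool(increments=[[35, -10, 0, 0, 0], [35, -40, 0, 0, 0], [35, -45, 0, -40, 0], [35, -45, 0, -100, 0], [0, -45, 0, -160, 0], [0, -45, 0, -185, 0], [0, -45, 0, -185, 0], [0, -45, 0, -185, 0]])

```text
time_s: 20.38
tcp_pos: [0.6032, -0.0886, 0.1946]
tool_rot: [-2.08, -2.349, 0.002]
ft_force: [-0.4, 0.5, 0.3]
gripper_width: 0.0009
gripper_force: 0.0
```

```bash
cat > f.py <<'E'
from j import *
from m import rect
c=cam("wrist");K,V,z=c["K"],np.array(c["view"]),c["range_z"];P=cloud(K,V,z);Z=P[...,2];X=P[...,0];Y=P[...,1]
b=(X>-.08)&(X<.1)&(Y>-.12)&(Y<.16)&(z>0)
q=P[b&(abs(Z-.073)<.003)];print("rack",rect(q[:,:2]),"x",np.percentile(q[:,0],[.5,99.5]).round(4),"y",np.percentile(q[:,1],[.5,99.5]).round(4))
q=P[b&(abs(Z-.053)<.003)&(Y<.0)&(X>-.02)&(X<.06)];print("jaw",np.percentile(q[:,0],[.5,99.5]).round(4),np.percentile(q[:,1],[.5,99.5]).round(4))
q=P[b&(Z>.094)&(Z<.107)&(Y<-.01)];print("knob",len(q),q.mean(0).round(4) if len(q) else "",np.percentile(q[:,0],[1,99]).round(4) if len(q) else "")
q=P[b&(abs(Z-.042)<.003)];fx=q[(q[:,0]>.055)&(q[:,1]<.1)];fy=q[(q[:,1]>.11)&(q[:,0]<.05)];print("fences inner",[np.percentile(a,1).round(4) if len(a) else None for a in(fx[:,0],fy[:,1])],len(fx),len(fy))
s=env.state();print("tcp",s["tcp_pos"].round(4),((s["tcp_pos"][:2]-t)@R).round(4),s["tool_rot"],s["time_s"],s["ft_force"],s["gripper_width"])
E
python3 f.py
```

```text
rack [array([17.9, 29. ]), array([ 80. , 120.7]), np.float64(0.3)] x [-0.021  0.056] y [-0.0008  0.0876]
jaw [-0.0166  0.0517] [-0.0519 -0.0022]
knob 202 [ 0.0021 -0.0272  0.1007] [-0.0047  0.0082]
fences inner [np.float64(0.0588), None] 914 0
tcp [ 0.6031 -0.0887  0.1944] [ 0.0181 -0.1043] [-2.08029924 -2.34840743  0.00262418] 20.425 [ 0.18519086  0.56094443 -0.2363418 ] 0.0004927633475557017
```

The jaw back is at -0.052 (so the jaw is at about 0.138) and the rack is home and flush. The knob is at nest (0.002, -0.027). I'll put the closed fingers on the knob's near side, then push along nest +x, which is tool y.

drive_tool(increments=[[0, 38, -28, 0, 0], [0, 77, -57, 0, 0], [0, 77, -57, 40, 0], [0, 77, -57, 90, 0], [0, 77, -57, 130, 0], [0, 77, -57, 141, 0], [0, 77, -57, 141, 0], [0, 77, -57, 141, 0]])

```text
time_s: 21.42
tcp_pos: [0.5395, -0.0201, 0.0571]
tool_rot: [2.082, 2.35, 0.002]
ft_force: [-0.1, 0.6, 0.5]
gripper_width: 0.0004
gripper_force: 0.0
```

drive_tool(increments=[[0, 0, 5, 0, 0], [0, 0, 10, 0, 0], [0, 0, 15, 0, 0], [0, 0, 20, 0, 0], [0, 0, 25, 0, 0], [0, 0, 30, 0, 0], [0, 0, 35, 0, 0]])

```text
time_s: 22.3
tcp_pos: [0.5736, -0.0157, 0.0557]
tool_rot: [2.084, 2.351, 0.0]
ft_force: [-2.2, 0.1, 1.2]
gripper_width: 0.0005
gripper_force: 0.9
```

drive_tool(increments=[[0, 0, 3, 0, 0], [0, 0, 6, 0, 0], [0, 0, 9, 0, 0], [0, 0, 9, 0, 0]])

```text
time_s: 22.8
tcp_pos: [0.5824, -0.0146, 0.0556]
tool_rot: [2.083, 2.351, 0.0]
ft_force: [0.8, -0.6, 0.4]
gripper_width: 0.0003
gripper_force: 0.1
```

```bash
python3 f.py
```

```text
rack [array([17.5, 45. ]), array([ 80.1, 139.9]), np.float64(0.2)] x [-0.0208  0.0555] y [0.0012 0.1116]
jaw [-0.0168  0.0518] [-0.0367 -0.0065]
knob 378 [ 0.0057 -0.0173  0.0988] [-0.0101  0.0211]
fences inner [np.float64(0.0591), np.float64(0.1194)] 1157 447
tcp [ 0.5824 -0.0146  0.0557] [ 0.0063 -0.0282] [2.08339849e+00 2.35102358e+00 2.83368844e-04] 22.85 [-0.90255577  0.00913216  0.51760409] 4.103796682206317e-05
```

drive_tool(increments=[[0, 0, 3, 0, 0], [0, 0, 6, 0, 0], [0, 0, 6, 0, 0]])

```text
time_s: 23.22
tcp_pos: [0.5883, -0.0138, 0.0557]
tool_rot: [2.084, 2.351, 0.0]
ft_force: [-0.8, 0.4, 0.4]
gripper_width: 0.0005
gripper_force: 0.4
```

drive_tool(increments=[[0, 0, 2, 0, 0], [0, 0, 4, 0, 0], [0, 0, 4, 0, 0]])

```text
time_s: 23.6
tcp_pos: [0.5894, -0.0136, 0.0554]
tool_rot: [-2.08, -2.348, 0.007]
ft_force: [-10.3, -1.9, 3.4]
gripper_width: 0.0005
gripper_force: 5.5
```

Hard stop reached. I'll back off, rise and check.

drive_tool(increments=[[0, 0, -10, 0, 0], [0, -5, -35, 0, 0], [0, -20, -50, -40, 0], [0, -50, -50, -90, 0], [0, -75, -30, -140, 0], [0, -75, -10, -140, 0], [0, -75, 0, -140, 0], [0, -75, 0, -140, 0]])

```text
time_s: 24.6
tcp_pos: [0.6009, -0.0874, 0.1948]
tool_rot: [-2.082, -2.351, 0.001]
ft_force: [-0.5, 0.6, -0.8]
gripper_width: 0.0001
gripper_force: 0.0
```

```bash
python3 f.py; python3 - <<'E'
from j import *
c=cam("top");K,V,z=c["K"],np.array(c["view"]),c["range_z"];P0=pts(c);Q=np.concatenate([(P0[...,:2]-t)@R,P0[...,2:]],-1)
q=Q[(abs(Q[...,2]-.042)<.004)&(Q[...,1]>.1)&(Q[...,0]<.05)&(Q[...,0]>-.08)&(Q[...,1]<.15)]
d=np.load("d0.npz")
for n,(u,v) in dict(wash=(85,178),reagent=(428,226),lid=(137,264)).items():
    a=d["t"][v-12:v+13,u-12:u+13].astype(int);b=c["pixels"][v-12:v+13,u-12:u+13].astype(int);print(n,abs(a-b).mean().round(1))
E
```

```text
rack [array([17.5, 30.1]), array([120.2,  80.9]), np.float64(89.8)] x [-0.021  0.056] y [-0.0012  0.0887]
jaw [-0.0173  0.0519] [-0.0516 -0.0027]
knob 197 [ 0.0348 -0.0272  0.0999] [0.0285 0.0415]
fences inner [np.float64(0.059), None] 881 0
tcp [ 0.6005 -0.0873  0.1948] [ 0.0156 -0.1026] [-2.08161504e+00 -2.35071390e+00  1.51257488e-03] 24.65 [-0.16605268 -0.20523764 -0.28635915] 0.0006148617867046428
wash 12.9
reagent 10.1
lid 16.6
```

```bash
python3 -c "
from cell import env
print(env.close_job())"
```

```text
the job is handed in; nothing more can be done
None
```

I handed the job in at about 25 s: my last camera readings put the rack flush in the corner, the jaw at about 0.138 m and the lever at about 0.86 rad, but no verdict came back; my first jaw push passed over the jaw and brushed the lever knob, and I only coarsely checked that the bottles and lid hadn't moved.

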